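Offer up a hinged flap to its jamb block for pinning

ROBOT

A 6-joint arm with a two-finger parallel gripper is mounted at the origin on the work surface. World frame = base frame: x ahead of the robot, y to its left, z up, the work surface at z = 0. Lengths are in m, angles in rad, forces in N, time in s.
With the tool pointing down it reaches from about 0.35 to 0.875 m from the base axis. Payload 4.2 kg.
Tool frame: the origin (TCP) lies on the centre line of the jaws, within the pads' length; the fingertips stand 19 mm ahead of it and the grasp point (between the pads) is the TCP (robot.finger_overhang is the z of the fingertips in the tool frame, in m); z points along the fingers, y is the line along which they close (so a half turn about z gives the same grasp; the last joint's range is limited). The gripper opens to 87 mm and grips with 3 to 60 N. Pads are 19 mm wide; open, the fingers measure 117 mm over their backs; the gripper's body (75 mm by 190 mm) begins 51 mm behind the grasp point.
Start: joints at [1.578, 0.385, 0.008, 0, -1.194, -0.259], TCP at [0.156, 0.605, 0.242] pointing down, gripper open.
Joint ranges: [-3.14, 3.14], [-1.21, 2.06], [-1.07, 1.41], [-3.16, 2.05], [-2.99, -0.16], [-3.1, 3.1]. Speed limits (rad/s): [2.79, 2.79, 3.14, 3.14, 3.14, 3.14].

INTERFACE

Orientations are given as a unit quaternion [x, y, z, w].
In Python, from rig import robot gives the robot as it stands.
- The arm moves only by the tool jog_arm, never from a script. Its argument "rows" is a list of rows, each a list of 5 numbers: the shift along the tool's x, y, z in mm, then the turn about the tool's z in rad, then the finger opening in mm, from 0 to 87. A call has 1 to 10 rows; each row is the pose to reach, as a shift and turn from the pose commanded when the call began, along the tool's axes at that moment; what a row does not reach only later rows make up. A row lasts 1/8 s, in which the tool goes at most 62.5 mm and 10.7 degrees, less where a joint would pass 70% of its speed; a pose out of reach is approached as far as the arm can. A call with a gripper value outside its range is refused whole. The fingers move at their own pace and stop on an object; "force" is the grip in N (left out, the last holds). Time passes only in rows, so rows that repeat a pose let the fingers close. It gives the time, the measured TCP pose, the force, the opening and the grip force at its end, in the units of the state.
- robot.observe(): the state, without advancing time (a new reading comes with each control period).
- robot.snapshot(name): name is "side" or "top" or "wrist"; returns a dict with "pixels" (420x560x3 uint8, blue, green, red), "vertical_fov" (degrees; the focal length in pixels is half the picture's height over the tangent of half this angle, whatever the lens; pixels are square), "cx", "cy" (the principal point, pixels), "position" and "rotation" of the camera in the world; the wrist camera has in their place "hand_eye" (4x4, takes a point from camera to tool coordinates, whose origin is the TCP and whose axes are the flange's). Camera axes: x right, y up, looking along -z (the intrinsics and any distortion apply to the point x, -y, -z); pixel columns grow to the right and rows downward; lengths in m; the calibration is good to about 2 mm. A picture is of the moment at which its call begins: read the wrist's pose just before it. There is no depth.
- robot.finish_job(): hands the job in; it is judged then, once.
The state is a dict: "time_s": time; "joint_positions": joint angles; "dq": joint speeds; "joint_efforts": joint torques, N m; "position": TCP position; "orientation": TCP orientation; "wrist_force": force on the tool from outside, world axes, zero at the start; "torque": the same for the moment, N m; "finger_gap": finger opening in m; "grip_force": force on a finger pad.
Only numpy, scipy, OpenCV 4.12 (cv2) and the standard library are available. Lean on these libraries where they do the work, as an engineer would, in place of code of your own. Each camera call takes 0.05 s, during which the arm holds its last target. There are 200 camera calls.

TASK

The little plywood flap must be hinged to the jamb block. Lift the flap out of its rest and lower its hinge knuckle into the gap between the two knuckles of the leaf on the block, feeling for where it seats at the bottom and against the upright wall of the step, so that the three knuckle holes line up for the pin. Finish while still gripping the flap there, upright, lightly pressed into its seat and not let go, and leave the screwdriver, the hammer and the screw box where they are.

Things in the scene. Friction and masses are not known exactly. Their poses are not given: they have to be found in the camera images.
- flap_center (a point): Centre of the loose flap's upright plywood panel: 100 mm wide along y, 12 mm thick along x, 75 mm high along z. Grip it from above across its 12 mm. A steel hinge leaf wraps its lower edge (22 mm up both faces, under 1 mm proud) and carries one knuckle below. Front and back are alike, so either way round will do. About 0.15 kg (varies).
- flap_knuckle (a point): Centre of the flap's single hinge knuckle, 49.5 mm straight below the panel's centre: a steel barrel 16 mm across and 40 mm long, its hole along the y axis. A neck 5 mm thick and 40 mm wide joins it to the panel, whose lower edge is 12 mm above the barrel's axis.
- jamb: Fixed hardwood jamb block; origin on its underside (up to 12 mm below the table top, so its height varies) under the knuckle axis. y -75 to 75 mm, x -20 to 70 mm. Its -x edge, the one away from the robot, has a step: ledge 42 mm above the origin from x -20 to 8 mm, then an upright wall at x = 8 mm, up to the top at 55 mm (58 mm over the steel leaf screwed on it). Step bare, smooth, rigid.
- jamb_socket (a point): Middle of the gap between the block's two knuckles, on the line of their holes, 50 mm above jamb's origin; y along the holes, z up, +x to the step's wall. The knuckles (16 mm across, 28 mm long) lie in the step, the gap is y -23 to 23 mm. A 16 mm barrel touching both ledge (8 mm below) and wall (8 mm beyond in +x) has its hole in line.
- jamb_pin (a point): Head of the 6 mm steel hinge pin, 12 mm across, already started in the +y knuckle and sticking out 17 mm beyond it, fixed; not to be handled.
- rest: Fixed plywood rest in which the flap stands at the start, origin at the centre of its underside; 50 mm (x) by 124 mm (y), 42 mm high. The panel stands 16 mm deep in a slot along y, 15 mm wide, 103 mm long, lower edge 26 mm above the table; the knuckle hangs free. Lift the flap straight up 40 mm or more to clear it.
- screwdriver: A screwdriver lying on the table between the robot and the work, bystander; origin under its middle.
- hammer: A hammer lying beyond the work, bystander; origin under its middle.
- screwbox: Open grey compartment box of screws, 110 by 80 by 30 mm, beyond the work, bystander; origin at the centre of its underside.

How it is judged:
By the outcome, as a careful person would: the job done as asked, in the order asked, and still so for the second after the job is handed in, while the arm keeps its last pose, push and grip.
It also fails if it takes over 42 s, if anything falls off the work surface, if the arm or the gripper's body presses on something with over 40 N, if the wrist force passes 120 N, or if a joint passes its speed limit or range.

## Working session

There is one attempt and no reset: what is moved stays moved. The work goes in short steps, Python scripts to look and compute and a tool call to move; the robot and the scene stay as the last step left them, time stands still between calls to the robot, and variables do not carry over. Pictures are saved under pics/ and viewed, at most 10 in all, crops included, and the job is handed in when it is done.

Besides the shell and the picture viewer there is one more tool, called after "Emit:" by a JSON object that holds its "method" and its "body". jog_arm: Moves the arm, as the interface text tells. Its arguments: {"type":"object","properties":{"rows":{"type":"array","items":{"type":"array","items":{"type":"number"}}},"force":{"type":"number"}},"required":["rows"]}

```bash
ls; mkdir -p pics
python3 - <<'E'
from rig import robot
import cv2,numpy as np
s=robot.observe(); print({k:np.round(v,3) for k,v in s.items()}, robot.finger_overhang)
for n in("top","side","wrist"):
    p=robot.snapshot(n); cv2.imwrite(f"pics/{n}0.png",p["pixels"]); print(n,{k:(np.round(v,4).tolist() if not isinstance(v,str) else v) for k,v in p.items() if k!="pixels"})
E
```

```text
pics
{'time_s': np.float64(0.0), 'joint_positions': array([ 1.578e+00,  3.860e-01,  7.000e-03, -1.000e-03, -1.194e+00,
       -2.590e-01]), 'dq': array([-0.   ,  0.002,  0.   ,  0.   ,  0.002,  0.   ]), 'joint_efforts': array([ 1.0000e-03, -3.9066e+01,  1.8740e+01,  4.2200e+00,  1.1000e-02,
       -0.0000e+00]), 'position': array([0.156, 0.605, 0.24 ]), 'orientation': array([ 0.992, -0.126, -0.   ,  0.001]), 'wrist_force': array([-0.649, -0.035, -0.35 ]), 'torque': array([ 0.013,  0.075, -0.013]), 'grip_force': np.float64(0.0), 'finger_gap': np.float64(0.087)} 0.019
top {'vertical_fov': 55.1693, 'cx': 282.5253, 'cy': 210.9142, 'position': [0.4703, -0.0244, 0.8204], 'rotation': [-0.0359, 0.0441, 0.7076, -0.7044]}
side {'vertical_fov': 53.7814, 'cx': 280.2935, 'cy': 208.2148, 'position': [0.2666, -0.4858, 0.5397], 'rotation': [0.4015, -0.122, -0.2402, 0.8753]}
wrist {'vertical_fov': 60.59, 'cx': 268.4016, 'cy': 208.5353, 'hand_eye': [[-0.0003, 0.9629, 0.2699, 0.0731], [1.0, 0.0002, 0.0005, 0.0007], [0.0004, 0.2699, -0.9629, -0.1423], [0.0, 0.0, 0.0, 1.0]]}
```

View pics/top0.png

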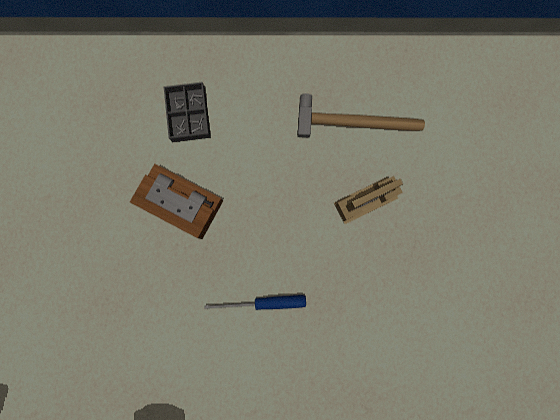

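View pics/side0.png

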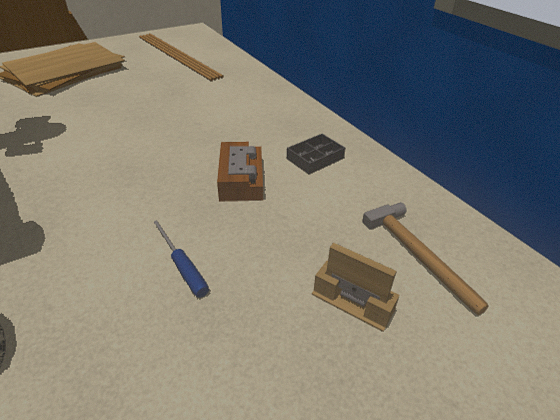

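Top view: flap in its rest at about (372,196), jamb with leaf at (177,201), its step facing up-right; screwdriver (255,303), hammer (360,120), box (187,112). The side view shows the flap upright at (360,275) and the jamb at (241,170).

```bash
cat > h.py <<'E'
from rig import robot
import cv2,numpy as np
from scipy.spatial.transform import Rotation as R
def cam(name):
    s=robot.observe(); p=robot.snapshot(name); im=p["pixels"]
    f=im.shape[0]/2/np.tan(np.radians(p["vertical_fov"])/2)
    if "hand_eye" in p:
        T=np.eye(4);T[:3,:3]=R.from_quat(s["orientation"]).as_matrix();T[:3,3]=s["position"]
        T=T@np.array(p["hand_eye"]); Rm,t=T[:3,:3],T[:3,3]
    else:
        q=np.array(p["rotation"]); Rm=R.from_quat(q).as_matrix() if q.size==4 else q; t=np.array(p["position"])
    return im,(f,p["cx"],p["cy"],Rm,t)
def ray(c,u,v):
    f,cx,cy,Rm,t=c; d=Rm@np.array([(u-cx)/f,-(v-cy)/f,-1]); return t,d/np.linalg.norm(d)
def onz(c,u,v,z):
    t,d=ray(c,u,v); return t+d*(z-t[2])/d[2]
def proj(c,P):
    f,cx,cy,Rm,t=c; q=Rm.T@(np.array(P)-t); return cx-f*q[0]/q[2], cy+f*q[1]/q[2]
def tool(P):  # world point -> tool shift mm
    s=robot.observe(); return R.from_quat(s["orientation"]).inv().apply(np.array(P)-s["position"])*1000
E
python3 - <<'E'
from h import *
im,c=cam("top"); im2,c2=cam("side")
for n,u,v,z in [("flapA",349,206,.1),("flapB",402,181,.1),("rest",370,199,.04),("jamb",177,201,.05),("knA",165,180,.05),("knB",205,200,.05)]: print(n,onz(c,u,v,z).round(3))
P=onz(c,376,193,.1);print(P,tool(P), proj(c2,P))
a=cv2.resize(im[145:250,120:230],None,fx=5,fy=5,interpolation=2)
b=cv2.resize(im[160:235,320:420],None,fx=5,fy=5,interpolation=2)
a=cv2.copyMakeBorder(a,0,0,0,0,0)
cv2.imwrite("pics/ja.png",a);cv2.imwrite("pics/fl.png",b)
E
```

```text
flapA [ 0.561 -0.153  0.1  ]
flapB [ 0.606 -0.251  0.1  ]
rest [ 0.582 -0.206  0.04 ]
jamb [0.578 0.17  0.05 ]
knA [0.619 0.194 0.05 ]
knB [0.58  0.116 0.05 ]
[ 0.58429337 -0.20296661  0.1       ] [616.49018106 675.55510347 141.77020608] (np.float64(360.73181628898215), np.float64(259.1997393678845))
```

View pics/fl.png

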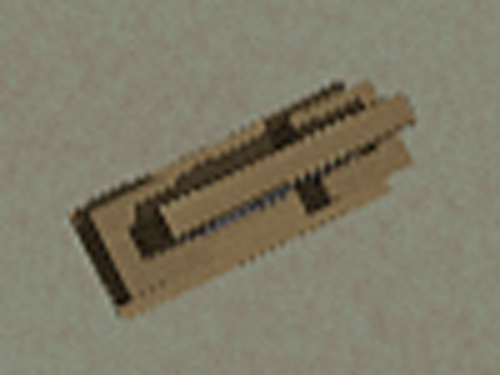

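View pics/ja.png

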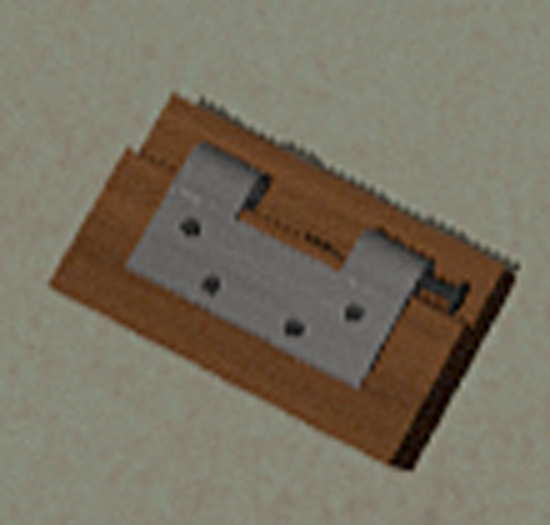

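Flap crop: panel top runs from (167,221) to (410,108) in the crop (×5, offset 320,160). Jamb crop: two knuckles at about (230,180) and (390,260), pin head at (458,295) at the right, so the jamb's +y points to the image's lower right. I'll look at the jamb with the wrist camera on the way.

Emit:
{"method": "jog_arm", "body": {"rows": [[54,32,0,0.18,87],[108,65,0,0.36,87],[163,97,0,0.54,87],[217,130,0,0.72,87],[271,162,0,0.9,87],[325,195,0,1.08,87],[379,227,0,1.26,87],[434,260,0,1.44,87],[488,292,0,1.62,87],[542,325,0,1.78,87]]}}

```text
time_s: 1.5
position: [0.596, 0.1589, 0.2416]
orientation: [-0.525, 0.851, 0.0, 0.0]
wrist_force: [0.9, 1.3, -0.3]
finger_gap: 0.0868
grip_force: 0.0
```

Emit:
{"method": "jog_arm", "body": {"rows": [[0,0,0,0,87],[0,0,0,0,87]]}}

```text
time_s: 1.75
position: [0.5946, 0.1602, 0.2411]
orientation: [-0.527, 0.85, 0.0, -0.0]
wrist_force: [-0.4, -0.8, 1.0]
finger_gap: 0.0872
grip_force: 0.0
```

Run:
```python
from h import *
import pickle
s=robot.observe();print(s["time_s"],s["position"],s["orientation"],s["joint_positions"],s["wrist_force"])
im,c=cam("wrist"); pickle.dump((im,c),open("j1.pkl","wb")); cv2.imwrite("pics/wj.png",im)
```

```text
1.75 [0.59459787 0.16017522 0.24109125] [-5.26658601e-01  8.50076768e-01  1.62345005e-04 -4.24825242e-04] [ 5.25499501e-01  3.69825375e-01 -1.59306824e-02 -3.23438563e-04
 -1.18589905e+00 -9.86844020e-01] [-0.40430536 -0.75376887  0.96113713]
```

View pics/wj.png

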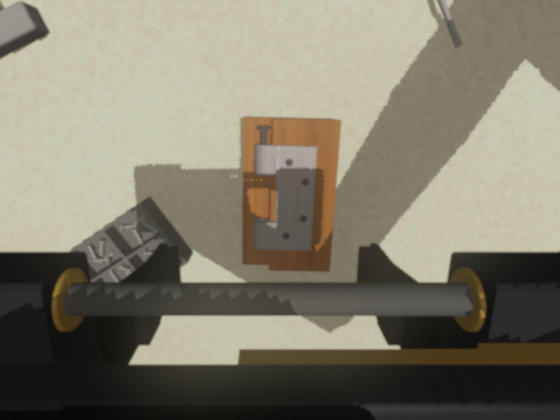

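Wrist view: jamb upright at (290,195); knuckles at (266,160) and (266,237), the gap between them at about (262,200), pin at (263,133) at top; wall line near column 276. I'll put the camera directly above the socket and lower.

Run:
```python
from h import *
import pickle
im,c=pickle.load(open("j1.pkl","rb"))
P=onz(c,265,198,.045);print(P,tool(P))
```

```text
[0.60111539 0.16764888 0.045     ] [ -9.14589915  -3.19380924 196.39570483]
```

Emit:
{"method": "jog_arm", "body": {"rows": [[-40,-3,35,0,87],[-82,-3,70,0,87],[-82,-3,70,0,87],[-82,-3,70,0,87]]}}

```text
time_s: 2.3
position: [0.6333, 0.2336, 0.1722]
orientation: [-0.528, 0.849, -0.0, 0.0]
wrist_force: [-0.8, -0.6, 1.5]
finger_gap: 0.0869
grip_force: 0.0
```

Run:
```python
from h import *
import pickle
s=robot.observe();print(s["time_s"],s["position"],s["orientation"])
im,c=cam("wrist"); pickle.dump((im,c),open("j2.pkl","wb"))
u,v=proj(c,[.601,.1676,.045]);print(u,v)
x0,y0=max(int(u)-90,0),max(int(v)-130,0)
cr=im[y0:y0+240,x0:x0+220];print(x0,y0)
cr=cv2.convertScaleAbs(cr,alpha=1.5,beta=15)
cv2.imwrite("pics/wj2.png",cv2.resize(cr,None,fx=2.5,fy=2.5,interpolation=2))
```

```text
2.3 [0.63334445 0.23360105 0.17222755] [-5.27904456e-01  8.49303712e-01 -2.50973195e-04  1.66064967e-04]
267.30829945819414 109.28805888876083
177 0
```

View pics/wj2.png

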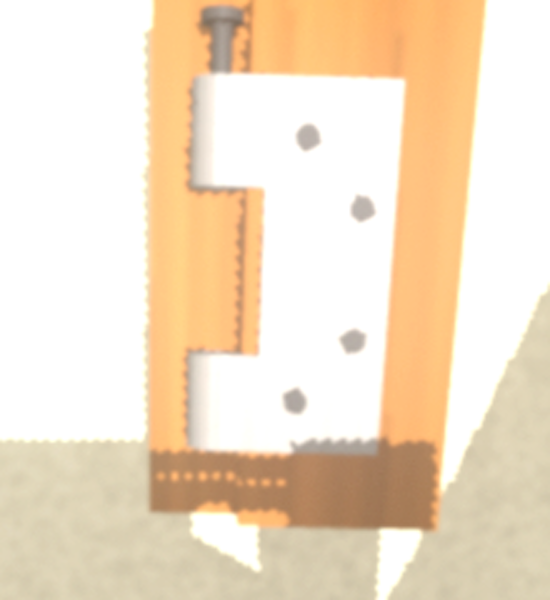

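The crop (×2.5, offset 177,0) shows the leaf's corners at (405,80) and (378,452), knuckle faces of the gap at v≈188 and v≈352, knuckle outer edges u≈191, ledge edge u≈150, wall line (245,195)→(238,345).

Run:
```python
from h import *
import pickle
im,c=pickle.load(open("j2.pkl","rb"))
g=lambda u,v,z: onz(c,177+u/2.5,v/2.5,z)
for b in(-.012,-.008,-.004,0):
    A,B=g(405,79,.058+b),g(378,453,.058+b)
    K,L=g(200,187,.055+b),g(200,353,.055+b)
    W1,W2=g(245,195,.055+b),g(238,345,.055+b)
    E1,E2=g(150,60,.042+b),g(150,500,.042+b)
    print(b,"leaf len",np.linalg.norm(A-B)*1e3,"gap",np.linalg.norm(K-L)*1e3)
    yh=(A-B)/np.linalg.norm(A-B); an=lambda d:np.degrees(np.arctan2(d[1],d[0])); print(" ang leaf,wall,ledge",an(A-B),an(W1-W2),an(E1-E2))
    xh=np.array([yh[1],-yh[0],0])
    m=(A+B)/2
    # socket from: y mid; x: wall=+8, ledge edge=-20, knuckle outer=-8
    kx=[(g(191,130,.050+b)-m)@xh*1e3+8,(g(188,400,.050+b)-m)@xh*1e3+8,((E1+E2)/2-m)@xh*1e3+20,((W1+W2)/2-m)@xh*1e3-8]
    print(" x est rel leaf edge",np.round(kx,1)," ymid gap rel",((K+L)/2-m)@yh*1e3, m, xh,yh)
```

```text
-0.012 leaf len 103.7555321816882 gap 46.553301198637726
 ang leaf,wall,ledge -117.78343015315106 -118.84090335596775 -117.64121557407613
 x est rel leaf edge [-50.5 -50.3 -50.7 -51. ]  ymid gap rel -0.30139030623844937 [0.55870173 0.18938631 0.046     ] [-0.88471582  0.4661308   0.        ] [-0.4661308  -0.88471582  0.        ]
-0.008 leaf len 102.21013019437932 gap 45.8675665593719
 ang leaf,wall,ledge -117.78343015315102 -118.8409033559677 -117.64121557407609
 x est rel leaf edge [-49.6 -49.4 -49.7 -50.4]  ymid gap rel -0.2970592149231957 [0.55931306 0.18905312 0.05      ] [-0.88471582  0.4661308   0.        ] [-0.4661308  -0.88471582  0.        ]
-0.004 leaf len 100.66472820707051 gap 45.18183192010605
 ang leaf,wall,ledge -117.78343015315102 -118.84090335596778 -117.64121557407613
 x est rel leaf edge [-48.8 -48.6 -48.7 -49.8]  ymid gap rel -0.2927281236077994 [0.5599244  0.18871993 0.054     ] [-0.88471582  0.4661308   0.        ] [-4.66130801e-01 -8.84715816e-01 -5.51445896e-16]
0 leaf len 99.11932621976166 gap 44.49609728084021
 ang leaf,wall,ledge -117.78343015315106 -118.8409033559676 -117.64121557407609
 x est rel leaf edge [-47.9 -47.7 -47.6 -49.1]  ymid gap rel -0.28839703229252683 [0.56053574 0.18838675 0.058     ] [-0.88471582  0.4661308   0.        ] [-0.4661308  -0.88471582  0.        ]
```

Emit:
{"method": "jog_arm", "body": {"rows": [[10,0,-50,0,87],[60,-13,-68,-0.15,87],[110,-26,-68,-0.3,87],[165,-40,-68,-0.45,87],[220,-55,-68,-0.6,87],[275,-70,-68,-0.75,87],[330,-85,-68,-0.89,87],[368,-93,-68,-0.89,87],[368,-93,-68,-0.89,87],[368,-93,-68,-0.89,87]]}}

```text
time_s: 3.6
position: [0.5534, -0.1383, 0.241]
orientation: [0.841, -0.541, 0.001, -0.001]
wrist_force: [-0.3, -0.1, -0.7]
finger_gap: 0.0869
grip_force: 0.0
```

Run:
```python
from h import *
import pickle
s=robot.observe();print(s["time_s"],s["position"],s["orientation"])
im,c=cam("wrist"); pickle.dump((im,c),open("f1.pkl","wb"))
u,v=proj(c,[.584,-.203,.1]);print(u,v)
x0,y0=max(int(u)-110,0),max(int(v)-120,0)
cr=im[y0:y0+240,x0:x0+220];print(x0,y0)
cr=cv2.convertScaleAbs(cr,alpha=1.2,beta=10)
cv2.imwrite("pics/wf.png",cv2.resize(cr,None,fx=2.5,fy=2.5,interpolation=2))
```

```text
3.6 [ 0.55341578 -0.13833065  0.24102149] [ 8.41302358e-01 -5.40563075e-01  1.12642579e-03 -7.97388292e-04]
266.3747075454009 111.04933499599395
156 0
```

View pics/wf.png

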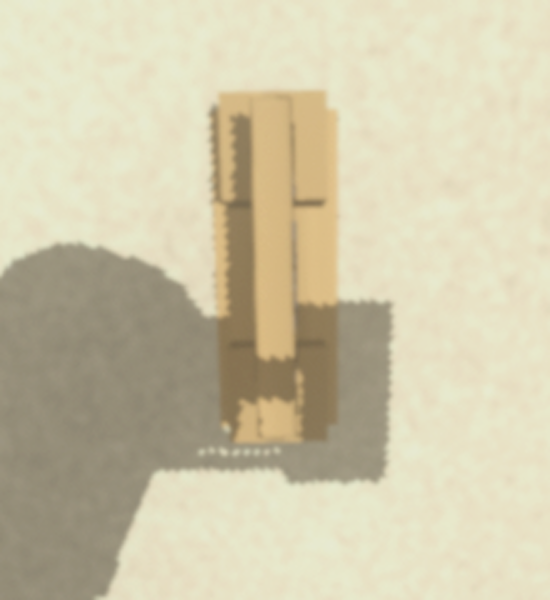

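The crop (×2.5, offset 156,0) shows the panel's top as a strip with its centre line from (272.5,95) to (280,438), with the rest around it.

Run:
```python
from h import *
import pickle
im,c=pickle.load(open("f1.pkl","rb"))
g=lambda u,v,z: onz(c,156+u/2.5,v/2.5,z)
A,B=g(272.5,95,.101),g(280,438,.101)
d=A-B;m=(A+B)/2;print(np.linalg.norm(d),np.degrees(np.arctan2(d[1],d[0])),m)
x=R.from_quat(robot.observe()["orientation"]).as_matrix()[:,0];print(np.degrees(np.arctan2(x[1],x[0])),tool(m))
```

```text
0.10004691120218859 -64.24140330701454 [ 0.58417937 -0.20377899  0.101     ]
-65.38304962955768 [ 7.25928754e+01 -2.29553471e-02  1.39717902e+02]
```

Emit:
{"method": "jog_arm", "body": {"rows": [[40,0,0,-0.02,87],[73,0,30,-0.02,50],[73,0,80,-0.02,40],[73,0,125,-0.02,40],[73,0,150,-0.02,40],[73,0,163,-0.02,40],[73,0,163,-0.02,40]]}}

```text
time_s: 4.53
position: [0.5841, -0.204, 0.0763]
orientation: [0.847, -0.531, -0.0, 0.0]
wrist_force: [-0.2, 0.5, 0.7]
finger_gap: 0.0418
grip_force: 0.0
```

Emit:
{"method": "jog_arm", "body": {"force": 30, "rows": [[0,0,0,0,20],[0,0,0,0,10],[0,0,0,0,5],[0,0,0,0,5],[0,0,0,0,5],[0,0,0,0,5]]}}

```text
time_s: 5.28
position: [0.585, -0.2046, 0.0771]
orientation: [0.847, -0.532, 0.001, -0.001]
wrist_force: [2.4, 1.6, -0.4]
finger_gap: 0.0118
grip_force: 30.0
```

Emit:
{"method": "jog_arm", "body": {"rows": [[0,0,-20,0,5],[0,0,-50,0,5],[0,0,-85,0,5],[-20,-11,-110,0.05,5],[-60,-34,-115,0.17,5],[-105,-59,-115,0.31,5],[-150,-84,-115,0.45,5],[-195,-109,-115,0.6,5],[-245,-137,-115,0.75,5],[-290,-162,-115,0.88,5]]}}

```text
time_s: 6.52
position: [0.6026, 0.1278, 0.1907]
orientation: [-0.538, 0.843, 0.0, -0.002]
wrist_force: [0.6, -0.3, -1.6]
finger_gap: 0.0116
grip_force: 30.0
```

```bash
cat > t.py <<'E'
from h import *
S=np.array([.6033,.1662]);xh=np.array([-.8847,.4661]);yh=np.array([-.4661,-.8847])
s=robot.observe();p=s["position"]; M=R.from_quat(s["orientation"]).as_matrix()
print("t",s["time_s"],"pos",p,"gap",s["finger_gap"],"F world",s["wrist_force"])
f=s["wrist_force"];print("jamb F x,y,z",f[:2]@xh,f[:2]@yh,f[2]," rel jamb x,y mm",(p[:2]-S)@xh*1e3,(p[:2]-S)@yh*1e3,"knuckle z",p[2]-.063)
print("yaw",np.degrees(np.arctan2(M[1,0],M[0,0])),"tool axis z",M[:,2],"torque",s["torque"])
T=S-.004*xh; print("tool shift to -4",tool([*T,.135]),"turn",np.arctan2(M[1,0],M[0,0])-np.radians(-117.75))
E
python3 t.py
```

```text
t 6.525 pos [0.60257079 0.12781224 0.19068655] gap 0.011600649023606486 F world [ 0.63835838 -0.31263767 -1.64044101]
jamb F x,y,z -0.7104760774978446 -0.02094829141489666 -1.6404410129221279  rel jamb x,y mm -17.247402489881733 34.30153319474352 knuckle z 0.1276865520209941
yaw -114.94048499686411 tool axis z [-0.00353214 -0.00184279 -0.99999206] torque [ 0.06082572 -0.19632788 -0.07643395]
tool shift to -4 [-35.09295438  11.39620051  55.60372984] turn 0.049035287188900156
```

Emit:
{"method": "jog_arm", "body": {"rows": [[-20,6,10,0.03,5],[-35,11,40,0.049,5],[-35,11,55,0.049,5],[-35,11,55,0.049,5],[-35,11,55,0.049,5]]}}

```text
time_s: 7.15
position: [0.609, 0.1624, 0.1375]
orientation: [-0.519, 0.855, -0.0, 0.0]
wrist_force: [0.4, 0.6, -2.0]
finger_gap: 0.0114
grip_force: 30.0
```

```bash
python3 t.py
python3 - <<'E'
from h import *
im,c=cam("wrist"); im2,c2=cam("side")
a=im[0:300,130:430]
u,v=proj(c2,[.6033,.1662,.06]);u=int(u);v=int(v);print(u,v)
b=cv2.resize(im2[v-50:v+50,u-66:u+67],(400,300),interpolation=2)
cv2.imwrite("pics/hov.png",np.hstack([cv2.resize(a,(400,400)),cv2.copyMakeBorder(b,0,100,0,0,0)]))
E
```

```text
t 7.15 pos [0.60901369 0.16240108 0.13746094] gap 0.011411313149393911 F world [ 0.37128535  0.5656298  -1.96572573]
jamb F x,y,z -0.06483610188772317 -0.6734687864735419 -1.9657257292564083  rel jamb x,y mm -6.825583665920826 0.6977556727964083 knuckle z 0.0744609379681323
yaw -117.53320034344497 tool axis z [ 1.00680077e-03 -7.19877819e-05 -9.99999491e-01] torque [ 0.14169013 -0.08985455 -0.04693367]
tool shift to -4 [-0.70906596  2.82510835  2.45860777] turn 0.0037838678240782464
251 155
```

View pics/hov.png

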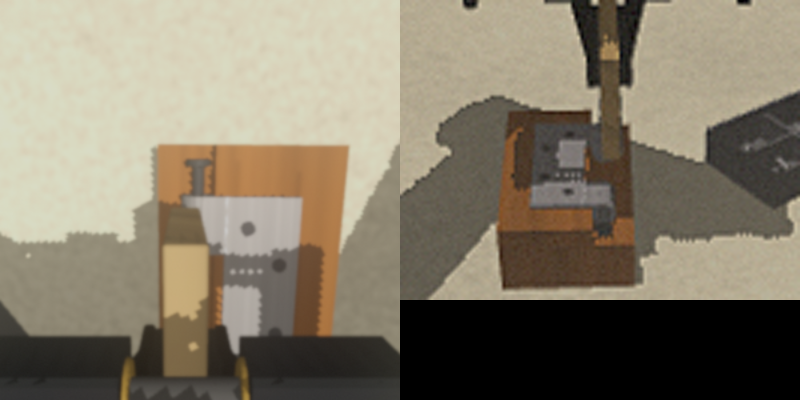

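Left (wrist) the panel hangs just over the −x side of the knuckles, at (185,300), parallel with the jamb; right (side) the flap is above the step at (610,110). Lowering.

Emit:
{"method": "jog_arm", "body": {"rows": [[-1,2,5,0.004,5],[-1,2,11,0.004,5],[-1,2,15,0.004,5],[-1,2,18,0.004,5],[-1,2,20,0.004,5],[-1,2,20,0.004,5]]}}

```text
time_s: 8.0
position: [0.6072, 0.165, 0.1164]
orientation: [-0.517, 0.856, -0.0, -0.0]
wrist_force: [-0.3, -0.5, -1.2]
finger_gap: 0.012
grip_force: 30.0
```

```bash
python3 t.py
```

```text
t 8.0 pos [0.60718165 0.16497981 0.11635278] gap 0.012017716675019111 F world [-0.31926758 -0.51194238 -1.17751242]
jamb F x,y,z 0.04383968588681586 0.6017260421287627 -1.1775124182219285  rel jamb x,y mm -4.002827572530509 -0.7297411831928712 knuckle z 0.05335277833303112
yaw -117.7302480547416 tool axis z [-3.36045982e-04 -2.45438304e-04 -9.99999913e-01] torque [ 0.10285981 -0.07596701  0.01477205]
tool shift to -4 [ 7.36725620e-01  7.13429125e-03 -1.86469467e+01] turn 0.00034473647843302757
```

Emit:
{"method": "jog_arm", "body": {"rows": [[0,0,2,0,5],[0,0,4,0,5],[0,0,6,0,5],[0,0,8,0,5],[0,0,8,0,5]]}}

```text
time_s: 8.62
position: [0.6071, 0.165, 0.1083]
orientation: [-0.517, 0.856, 0.0, -0.0]
wrist_force: [0.1, -0.2, -0.7]
finger_gap: 0.012
grip_force: 30.0
```

Emit:
{"method": "jog_arm", "body": {"rows": [[0,0,1,0,5],[0,0,2,0,5],[0,0,2,0,5]]}}

```text
time_s: 9.0
position: [0.6074, 0.1651, 0.1073]
orientation: [-0.517, 0.856, -0.0, 0.0]
wrist_force: [-1.9, -0.3, 4.1]
finger_gap: 0.012
grip_force: 30.0
```

```bash
python3 t.py
```

```text
t 9.0 pos [0.60742868 0.16509851 0.10734829] gap 0.012034448486577922 F world [-1.85059993 -0.3352355   4.07640726]
jamb F x,y,z 1.4809724930776667 1.1591474794062406 4.07640725688936  rel jamb x,y mm -4.166054173577113 -0.9498878280129087 knuckle z 0.04434828693482007
yaw -117.71762306005053 tool axis z [ 7.10631886e-04  1.01607791e-04 -9.99999742e-01] torque [ 0.08277831  0.44438137 -0.00667949]
tool shift to -4 [  0.93809957   0.15126892 -27.65220265] turn 0.0005650842038389392
```

Contact with the ledge at about the expected height. Ease 1 mm up, then feel for the wall in +x.

Emit:
{"method": "jog_arm", "body": {"rows": [[0,0,-1,0,5],[0,1,-1,0,5],[0,2,-1,0,5],[0,3,-1,0,5],[0,3,-1,0,5]]}}

```text
time_s: 9.62
position: [0.6045, 0.1665, 0.1074]
orientation: [-0.517, 0.856, 0.0, -0.0]
wrist_force: [-0.2, 0.2, -1.3]
finger_gap: 0.0116
grip_force: 30.0
```

```bash
python3 t.py
```

```text
t 9.625 pos [0.60451929 0.16649138 0.1073863 ] gap 0.011643158255362 F world [-0.24735443  0.17487733 -1.28629729]
jamb F x,y,z 0.3003447845377044 -0.039422070065141826 -1.2862972860421085  rel jamb x,y mm -0.9428976005262526 -0.8260931271278468 knuckle z 0.04438630059553289
yaw -117.73232064632069 tool axis z [-1.15260923e-04  2.50356457e-05 -9.99999993e-01] torque [ 0.04780175 -0.22048947  0.0042826 ]
tool shift to -4 [  0.82965153  -3.05310171 -27.61402053] turn 0.00030856293132863755
```

Emit:
{"method": "jog_arm", "body": {"rows": [[0,0.5,0,0,5],[0,1,0,0,5],[0,1,0,0,5]]}}

```text
time_s: 10.0
position: [0.6043, 0.1666, 0.1075]
orientation: [-0.517, 0.856, -0.0, 0.0]
wrist_force: [5.1, -3.5, -2.9]
finger_gap: 0.0117
grip_force: 30.0
```

```bash
python3 t.py
```

```text
t 10.0 pos [0.60432367 0.16662691 0.10745123] gap 0.011706337955528919 F world [ 5.0960087  -3.4691559  -2.88869698]
jamb F x,y,z -6.125412465564546 0.6939125692184952 -2.8886969812024197  rel jamb x,y mm -0.7066540772887899 -0.8548203842922149 knuckle z 0.044451226993283466
yaw -117.7300434697433 tool axis z [ 1.13438015e-03 -2.07071808e-04 -9.99999335e-01] torque [-0.82311264 -1.52740657 -0.05234595]
tool shift to -4 [  0.84835549  -3.32274591 -27.54542711] turn 0.0003483071602534693
```

Wall felt at about −6 N. Now press down gently, keeping the push on the wall.

Emit:
{"method": "jog_arm", "body": {"rows": [[0,0,0.5,0,5],[0,0,1,0,5],[0,0,1.2,0,5],[0,0,1.2,0,5],[0,0,1.2,0,5]]}}

```text
time_s: 10.62
position: [0.6043, 0.1667, 0.1074]
orientation: [-0.517, 0.856, -0.0, 0.001]
wrist_force: [3.4, -4.2, 1.6]
finger_gap: 0.0116
grip_force: 30.0
```

```bash
python3 t.py
```

```text
t 10.625 pos [0.6043024  0.16669059 0.1073831 ] gap 0.011641556005975905 F world [ 3.42771641 -4.15227083  1.60592148]
jamb F x,y,z -4.967874138509109 2.075855384237022 1.6059214756887064  rel jamb x,y mm -0.6581577990022426 -0.9012464971661321 knuckle z 0.04438309645590649
yaw -117.70967717108171 tool axis z [ 1.58517797e-03 -1.57795715e-04 -9.99998731e-01] torque [-1.29055105 -1.27729639 -0.07673432]
tool shift to -4 [  0.88900806  -3.38134579 -27.61247625] turn 0.0007037661283426644
```

Emit:
{"method": "jog_arm", "body": {"rows": [[0,0,0.5,0,5],[0,0,1,0,5],[0,0,1,0,5],[0,0,1,0,5]]}}

```text
time_s: 11.12
position: [0.6043, 0.1667, 0.1073]
orientation: [-0.517, 0.856, -0.001, 0.001]
wrist_force: [1.6, -4.3, 6.3]
finger_gap: 0.0117
grip_force: 30.0
```

```bash
python3 t.py
python3 - <<'E'
from h import *
im2,c2=cam("side"); u,v=map(int,proj(c2,[.6033,.1662,.06]))
cv2.imwrite("pics/seat.png",cv2.resize(im2[v-60:v+50,u-70:u+70],None,fx=5,fy=5,interpolation=2))
E
```

```text
t 11.125 pos [0.60434468 0.16672472 0.10731607] gap 0.011668932217475994 F world [ 1.64347892 -4.33431688  6.25836821]
jamb F x,y,z -3.47421089930422 3.068544614642834 6.258368206040465  rel jamb x,y mm -0.6796584739701468 -0.9511426427373323 knuckle z 0.04431607491462547
yaw -117.69001294522305 tool axis z [ 1.94841823e-03 -2.64228965e-04 -9.99998067e-01] torque [-1.3835469  -0.66704053 -0.05534751]
tool shift to -4 [  0.93792748  -3.36982967 -27.67838071] turn 0.001046971614432124
```

View pics/seat.png

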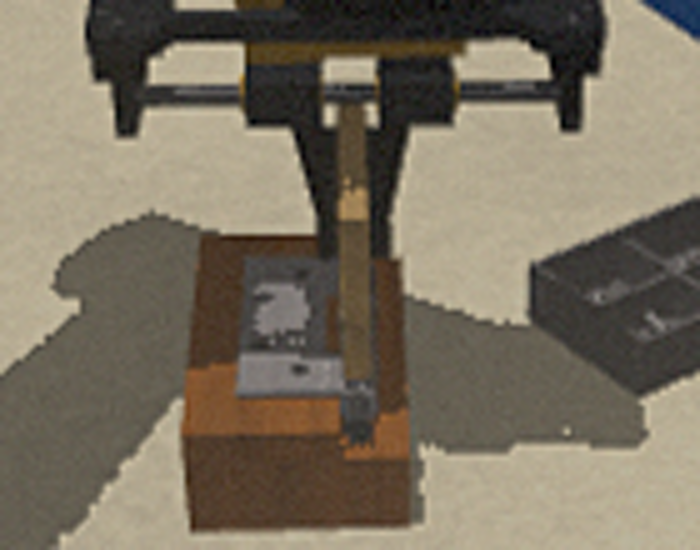

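The side view shows the panel upright at (355,280), the barrel down in the step between the knuckles, near knuckle and pin in line below it at (358,410). There is a slight sideways load; I relieve it by unloading, centring y by 1 mm, and pressing again.

Emit:
{"method": "jog_arm", "body": {"rows": [[0,-0.5,-2,0,5],[1,-0.5,-2,0,5],[1,-0.5,-2,0,5],[1,0.5,-2,0,5],[1,0.5,-1,0,5],[1,0.5,-0.3,0,5],[1,0.5,-0.3,0,5],[1,0.5,-0.3,0,5]]}}

```text
time_s: 12.18
position: [0.6042, 0.1666, 0.1073]
orientation: [-0.517, 0.856, -0.001, 0.002]
wrist_force: [4.6, -2.3, 4.9]
finger_gap: 0.0118
grip_force: 30.0
```

```bash
python3 t.py
```

```text
t 12.175 pos [0.60417355 0.16660632 0.10733373] gap 0.011827466434921427 F world [ 4.5828651  -2.29026147  4.90997782]
jamb F x,y,z -5.121951622903352 -0.1098790954910952 4.909977819641452  rel jamb x,y mm -0.5834474623921526 -0.7666312364159349 knuckle z 0.04433373379982586
yaw -117.68616483352352 tool axis z [ 3.61470544e-03  7.64279522e-04 -9.99993175e-01] torque [-0.83147586 -1.6013532  -0.10106424]
tool shift to -4 [  0.70719214  -3.49385361 -27.65817875] turn 0.0011141338335733941
```

```bash
python3 -c "
from rig import robot
print(robot.finish_job())"
```

```text
the job is handed in; nothing more can be done
None
```

The flap's knuckle is seated between the jamb's two knuckles, upright and still gripped at about 30 N. It is pressed lightly onto the ledge (about 6 N) and the wall (about 5 N). I handed the job in at about 12 s, with no verdict returned. The arm never went near the screwdriver, hammer or screw box.

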